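# Seat a rosewood lid panel in the carving bed

### The job

Get the rosewood panel ready for carving: push it over the bed's metal deck, square against the dark steel fence, and along it into the yellow-floored pocket, then press it down past the spring plunger until it lies flat, fully home on the pocket floor. Push and press gently, as with a fingertip (never over 50 N), and leave the tools and other things around the bed where they are.

Things in the scene. Friction and masses are not known exactly. Their poses are not given: they have to be found in the camera images.
- panel: Loose dark red-brown rosewood panel, 100 (its x) x 90 (its y) x 18 mm thick (z), about 0.2 kg, with a brass disc inlaid in the middle of its top. Origin: centre of its underside. It starts lying flat on the deck, turned up to 0.35 rad from the bed's axes and clear of the fence. It is too wide to grasp across: push it.
- bed: Fixed base with aluminium deck. Origin: on the table, below the edge where the deck ends and the pocket begins; x along the deck into the pocket, y to the fence. Deck: x -200 to 0, y -120 to 90 mm, 40 mm high. On it a cross-slide carries pocket, fence, stop and plunger as one; it is locked up to 20 mm to either side (y) of its middle setting and is not reported: feel for it.
- pocket_mid (a point): Pocket floor's centre at the middle setting: bed frame x 52, y 0, z 28 mm, axes alike; really up to 20 mm off in y. Pocket 104 (x) by 93 mm (y), 4 mm longer and 3 mm wider than the panel; yellow floor 12 mm below the deck. Round it 20 mm thick walls, tops at 52 mm: fence (+y), end stop (x 104 to 124), near wall (-y, x 0 to 104; its square end faces the deck). Seated, the panel's top is at 46 mm.
- fence_mid (a point): Point on the fence's face at the middle setting, deck height (bed frame x -100, y 46.5, z 40 mm; really up to 20 mm off in y). The fence is a straight dark steel wall, top 52 mm above the table, 20 mm thick, along deck and pocket, x -200 to 124 mm; its face is also the pocket's +y wall.
- plunger_mid (a point): Where the brass spring plunger (ball of 8 mm radius) leaves the pocket's -y wall at the middle setting: bed frame x 30, y -46.5, z 33 mm (really up to 20 mm off in y); it stands out 4.5 mm. It holds the panel's near end up until pressed past with some 5 to 15 N, then keeps the panel against the fence.
- stamp: Pale green stone seal stamp, 34 mm wide, 62 mm tall, standing beyond the fence; origin: centre of its underside. Leave it.
- wax_jar: Amber glass jar with brass cap, 52 mm wide, 50 mm tall, standing beyond the fence; origin: centre of its underside. Leave it.
- graver: Wooden-handled graver, 150 mm long, lying past the end stop; origin: on its axis below, near its middle; its x runs along it. Leave it.
- sanding_block: Cork sanding block 80 x 45 x 27 mm; origin: centre of its underside. Leave it.
- brush: Dusting brush 170 mm long, lying; its x runs along it. Leave it.
- pen_cup: Steel cup, 80 mm wide, 100 mm tall, with orange scissors and pens up to 190 mm above the table; origin: centre of its underside. Leave it.
- maple_lid: Small pale square box lid 70 x 70 x 14 mm; origin: centre of its underside. Not the panel: leave it.
There are look-alikes about, which are no part of the job. Of the things that look like the panel, the smallest one is meant.

How it is judged:
By the outcome, as a careful person would: the job done as asked, in the order asked, and still so for the second after the job is handed in, with the robot touching nothing.
It also fails if it takes over 61 s, if anything falls off the work surface, if the arm or the gripper's body presses on something with over 40 N, if the wrist force passes 120 N, or if a joint passes its speed limit or range.

### The arm

A 7-joint arm with a two-finger parallel gripper is mounted at the origin on the work surface. World frame = base frame: x ahead of the robot, y to its left, z up, the work surface at z = 0. Lengths are in m, angles in rad, forces in N, time in s.
With the tool pointing down it reaches from about 0.425 to 0.875 m from the base axis. Payload 4.7 kg.
Tool frame: the origin (TCP) lies midway between the tips of the shut fingers; the grasp point (between the pads) lies 19 mm behind it (ctrl.grip_depth is the distance from the TCP to the grasp point, in m); z points along the fingers, y is the direction in which the jaws open and shut (so a half turn about z gives the same grasp; the last joint's range is limited). The gripper opens to 87 mm and grips with 3 to 60 N. Pads are 19 mm wide; open, the fingers measure 117 mm over their backs; the gripper's body (75 mm by 190 mm) begins 51 mm behind the grasp point.
Start: joints at [1.298, 0.321, -0.07, 1.45, 0.023, 1.371, -0.057], TCP at [0.184, -0.623, 0.223] pointing down, gripper open.
Joint ranges: [-2.86, 2.86], [-0.3, 2.09], [-1.38, 1.24], [0.06, 2.45], [-1.56, 4.7], [0.09, 2.05], [-2.69, 2.69]. Speed limits (rad/s): [2.57, 2.57, 3.14, 3.14, 3.14, 3.14, 3.14].

### API

Orientations are given as a rotation vector (axis times angle).
In Python, from bench import ctrl gives the robot as it stands. The module is installed in compiled form; this text tells all that it offers.
- The arm moves only by the shell command python3 -m inch 'ROWS' [FORCE]. ROWS is JSON, a list of rows, each a list of 5 numbers: the opening, from -1 (shut) to 1 (fully open), so that 0 is half open, then the shift along the tool's x, y, z in mm, then the turn about the tool's z in rad. In form: [[fingers, tx, ty, tz, twist], ...]. A call has 1 to 5 rows; each row shifts and turns the pose as measured when the row begins, along the tool's axes as they then stand; what a row does not reach is not made up. A row lasts 1/8 s, in which the tool goes at most 62.5 mm and 10.7 degrees, less where a joint would pass 70% of its speed; a pose out of reach is approached as far as the arm can. A call is refused whole if a number of a shift passes 62.5 or a number of a turn 0.188, either way. A call with a gripper value outside its range is refused whole. The fingers move at their own pace and stop on an object; FORCE is the grip in N (left out, the last holds). Time passes only in rows, so rows that do not move let the fingers close. It gives the time, the measured TCP pose, the force and the opening at its end, in the units of the state.
- ctrl.get_state(): the state, without advancing time (a new reading comes with each control period).
- ctrl.get_image(name): name is "scene" or "top"; returns a dict with "color" (384x512x3 uint8, red, green, blue), "range_z" (384x512 float32, m along the optical axis (not along the pixel's ray), 0 where there is no reading), "K" (3x3 intrinsics, pixels), "R" (3x3) and "t" (3): a world point X has camera coordinates R X + t. Camera axes: x right, y down, z forward; pixel columns grow to the right and rows downward; lengths in m; the calibration is good to about 2 mm. A picture is of the moment at which its call begins.
- ctrl.close_job(): hands the job in, once; it reports no verdict.
The state is a dict: "time": time; "joint_positions": joint angles; "qd": joint speeds; "joint_torque": joint torques, N m; "position": TCP position; "tool_rot": TCP orientation; "ft_force": force on the tool from outside, world axes, zero at the start; "torque": the same for the moment, N m; "grip_width": opening from 0.0 (shut) to 1.0 (fully open).
Only numpy, scipy, OpenCV 4.12 (cv2) and the standard library are available. Lean on these libraries where they do the work, as an engineer would, in place of code of your own. Each camera call takes 0.05 s, during which the arm holds its last target. There are 200 camera calls.

## Working session

There is one attempt and no reset: what is moved stays moved. The work goes in short steps, Python scripts to look and compute and a shell command to move; the robot and the scene stay as the last step left them, time stands still between calls to the robot, and variables do not carry over. Pictures are saved under pics/ and viewed, about 8 in all and at most 12, crops included, and the job is handed in when it is done.

```bash
mkdir -p pics; cat > h.py <<'E'
import numpy as np,cv2
from bench import ctrl
def shot(name,fn=None):
    d=ctrl.get_image(name)
    if fn: cv2.imwrite('pics/'+fn,cv2.cvtColor(d['color'],cv2.COLOR_RGB2BGR))
    return d
def ray(d,uv,z):
    uv=np.atleast_2d(np.asarray(uv,float)); K,R,t=d['K'],d['R'],d['t']
    c=-R.T@t; r=(np.c_[uv,np.ones(len(uv))]@np.linalg.inv(K).T)@R
    return c+r*((z-c[2])/r[:,2])[:,None]
def proj(d,X):
    p=(np.atleast_2d(X)@d['R'].T+d['t'])@d['K'].T
    return p[:,:2]/p[:,2:]
E
python3 - <<'E'
from h import *
import pickle
a=shot('scene');b=shot('top')
pickle.dump((a,b),open('im0.pkl','wb'))
for d,n in((a,'s0.png'),(b,'t0.png')):
    cv2.imwrite('pics/'+n,cv2.resize(cv2.cvtColor(d['color'],cv2.COLOR_RGB2BGR),(800,600)))
    print(-d['R'].T@d['t'],d['K'][0,0])
s=ctrl.get_state();print(s['time'],s['position'],s['tool_rot'],s['ft_force'])
E
```

```text
[ 1.41293403 -0.23409537  0.8911765 ] 440.7245409374581
[ 0.23607933 -0.03228798  1.08356242] 352.6688843068312
0.1 [ 0.18366508 -0.62299566  0.22156596] [-3.10766564e+00 -4.48741976e-01  6.07589536e-04] [-0.04262137  0.08798002 -0.77199573]
```

View pics/t0.png

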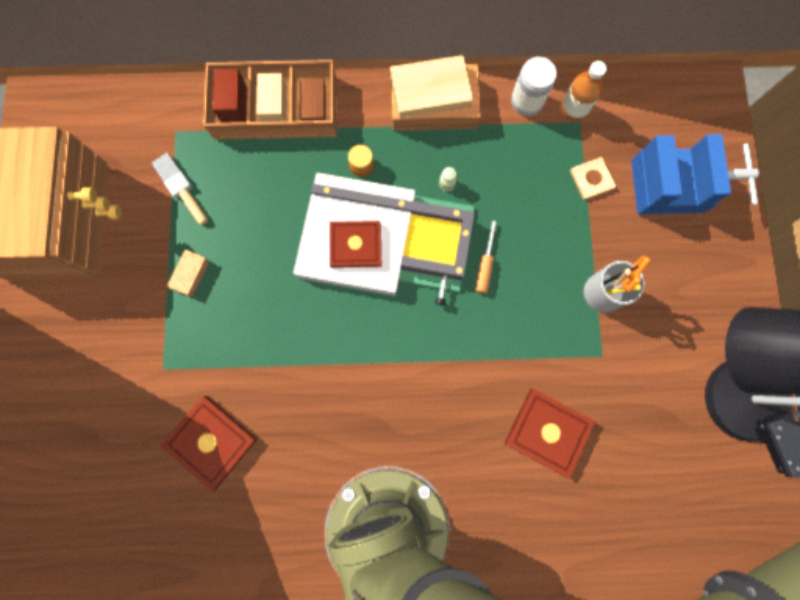

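View pics/s0.png

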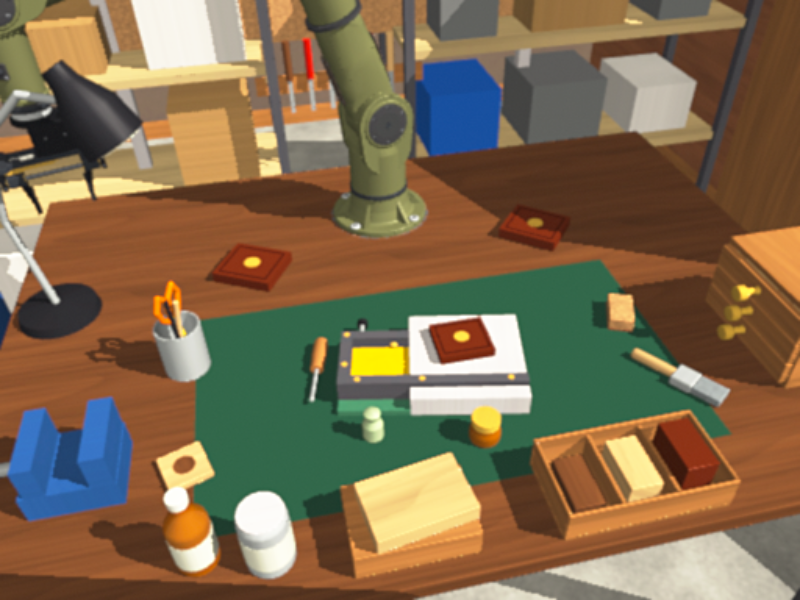

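The top view (800x600) shows three look-alikes: a red-brown panel with a brass disc on the deck at (355,243), and others at (208,442) and (550,432) on the table. The one on the deck is visibly the smallest. In the scene view it is at (462,340). I'll measure it and check it in a close crop.

```bash
cat > meas.py <<'E'
from h import *
def redpanel(d,near,z=0.058):
    hsv=cv2.cvtColor(d['color'],cv2.COLOR_RGB2HSV)
    H,S,V=cv2.split(hsv)
    m=(((H<8)|(H>172))&(S>140)&(V>40)).astype(np.uint8)
    m=cv2.morphologyEx(m,cv2.MORPH_OPEN,np.ones((3,3)))
    cs,_=cv2.findContours(m,cv2.RETR_EXTERNAL,cv2.CHAIN_APPROX_NONE)
    out=[]
    for c in cs:
        if cv2.contourArea(c)<300: continue
        P=ray(d,c[:,0,:],z)[:,:2]
        r=cv2.minAreaRect((P*1000).astype(np.float32))
        out.append((c[:,0].mean(0).round(),np.round(r[0],1),np.round(r[1],1),round(r[2],1)))
    return out
E
python3 - <<'E'
from meas import *
import pickle
a,b=pickle.load(open('im0.pkl','rb'))
for d in(b,a):
    print('RED')
    for o in redpanel(d,None): print(*o)
d=b
hsv=cv2.cvtColor(d['color'],cv2.COLOR_RGB2HSV);H,S,V=cv2.split(hsv)
reg=np.zeros_like(H);reg[105:200,180:310]=1
w=((S<50)&(V>170)&(reg>0)).astype(np.uint8)
cs,_=cv2.findContours(w,cv2.RETR_EXTERNAL,cv2.CHAIN_APPROX_NONE)
for c in cs:
    if cv2.contourArea(c)>100:
        q=cv2.approxPolyDP(c,3,True)[:,0]; print('white',q.tolist());print(ray(d,q,.04)[:,:2].round(4).tolist())
y=((H>22)&(H<35)&(S>180)&(V>150)&(reg>0)).astype(np.uint8)
cs,_=cv2.findContours(y,cv2.RETR_EXTERNAL,cv2.CHAIN_APPROX_NONE)
c=max(cs,key=cv2.contourArea);q=cv2.approxPolyDP(c,3,True)[:,0];print('yel',q.tolist(),ray(d,q,.028)[:,:2].round(4).tolist())
for n,(x0,x1,y0,y1),dd in(('c0.png',(180,312,105,200),b),):
    cv2.imwrite('pics/'+n,cv2.resize(cv2.cvtColor(dd['color'][y0:y1,x0:x1],cv2.COLOR_RGB2BGR),None,fx=6,fy=6,interpolation=cv2.INTER_CUBIC))
# height map
v,u=np.mgrid[105:200,180:310];z=d['range_z'][105:200,180:310]
pc=np.stack([(u-d['K'][0,2])/d['K'][0,0]*z,(v-d['K'][1,2])/d['K'][1,1]*z,z],-1)
W=(pc-d['t'])@d['R']; hz=W[...,2]*1000
print(hz[::6,::6].round().astype(int))
E
```

```text
RED
[132. 284.] [172.1 316.1] [127.9 117.2] 49.7
[352. 277.] [ 171.7 -300.7] [130.2 113.2] 60.4
[227. 156.] [536.2  46.4] [92.8 85.8] 89.8
[145.  60.] [858.1 304.2] [113.9  57. ] 1.6
RED
[441. 290.] [867.9 309.3] [ 63.1 124.5] 76.8
[295. 217.] [546.7  46.4] [97.9 97.7] 89.6
[161. 171.] [ 231.2 -306.9] [135.6 128.1] 60.2
[341. 145.] [234.8 302.8] [129.8 137.8] 49.8
white [[199, 124], [187, 174], [251, 187], [262, 136]]
[[0.6457, 0.1351], [0.4866, 0.1709], [0.4411, -0.022], [0.6013, -0.0601]]
white [[201, 113], [202, 118], [251, 126], [254, 130], [265, 125], [255, 119], [204, 110]]
[[0.682, 0.129], [0.6653, 0.1258], [0.6349, -0.0268], [0.6216, -0.0358], [0.6371, -0.0706], [0.6577, -0.0399], [0.6918, 0.1196]]
yel [[259, 162], [263, 161], [266, 141], [284, 143], [283, 146], [294, 144], [263, 138]] [[0.5215, -0.0486], [0.5244, -0.061], [0.5888, -0.0724], [0.5808, -0.1285], [0.5711, -0.125], [0.5767, -0.1597], [0.5989, -0.0634]]
[[  -2   -3    2    2    3    1   -1    5   51   48    4 1084    0    0
     0    1    4    5    5   -1    2    2]
 [   3   -1    2    3   41   -1   -1    3   13  
[... 977 characters left out ...]
  3    3]
 [  -1    2   40   41   37   45   59   59   60   55   60   40   38   55
    52   51   27   27   25   52    3    4]
 [   2   -4   38   40   43   39   43   41   40   38   42   42   39   27
    42   52   53   52   52   53    2    2]
 [  -1    2    4   25   39   37   39   39   43   43   41   39   36   12
    12   13   13   13   23   36    2   20]
 [   3    1    2    0   -1    3    0    3   17   31   41   40   42    1
     2    1    1   28   11   12    0   25]
 [   4    1    1    2    3    1   -1    3   -1    1    3    2    1    3
     5    2    7   31    4   -2    0    1]
 [   3    5   -1   -3   -4    1   -1    6    5    6    1    3    1    4
     3    0    4    4    0    4    4    2]]
```

View pics/c0.png

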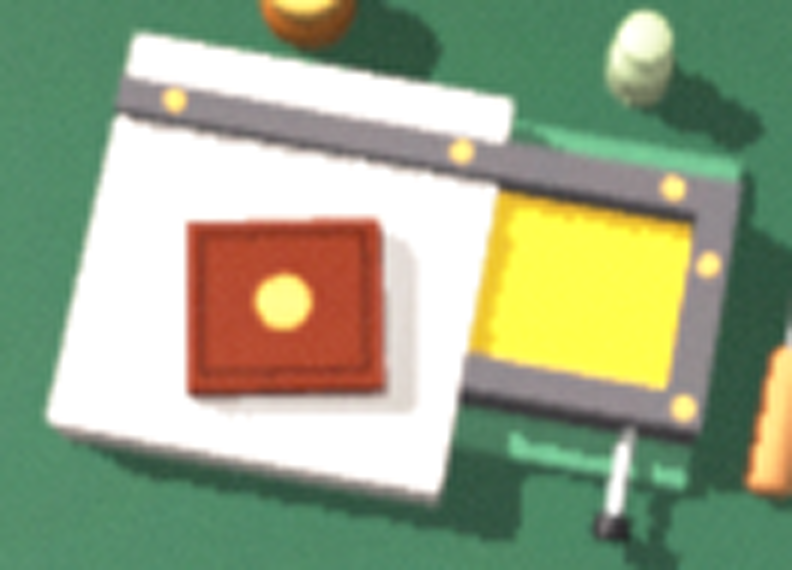

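The crop confirms the choice: the panel on the deck at crop (283,305), about 93x86 mm by contour against about 128x117 mm for the two on the table. Next I'll fit the bed frame from the deck corners and get the panel and fence in it.

```bash
python3 - <<'E'
from meas import *
import pickle
a,b=pickle.load(open('im0.pkl','rb'));d=b
px=lambda L:[(180+u/6-.5,105+v/6-.5) for u,v in L]
C=ray(d,px([(135,33),(513,97),(437,492),(47,420)]),.04)[:,:2]
B=np.array([[-.2,.09],[0,.09],[0,-.12],[-.2,-.12]])
A=C-C.mean(0);Q=B-B.mean(0)
yaw=np.arctan2((Q[:,0]*A[:,1]-Q[:,1]*A[:,0]).sum(),(Q*A).sum())
R=np.array([[np.cos(yaw),-np.sin(yaw)],[np.sin(yaw),np.cos(yaw)]])
o=C.mean(0)-R@B.mean(0)
print('yaw',yaw,'o',o,'res',((C-o)@R-B).round(4).tolist())
np.savez('bed.npz',o=o,R=R,yaw=yaw)
bed=lambda P:((P-o)@R*1000).round(1).tolist()
# fence top edge lower (front) line, tops z=.052 ; face bottom at z=.04
print('fence top outer',bed(ray(d,px([(125,78),(740,180)]),.052)[:,:2]))
print('fence top front',bed(ray(d,px([(120,112),(500,180),(690,215)]),.052)[:,:2]))
print('nearwall inner/outer',bed(ray(d,px([(470,355),(665,388),(465,393),(690,432)]),.052)[:,:2]))
pc=px([(188,224),(377,220),(383,388),(190,388)])
P=ray(d,pc,.058)[:,:2];print('panel',bed(P),P.mean(0)); e=P[1]-P[0]+P[2]-P[3]; print('panel yaw rel',np.arctan2(e[1],e[0])-yaw)
print('disc',bed(ray(d,px([(283,302)]),.058)[:,:2]),ray(d,px([(283,302)]),.058))
f=ray(a,[(461*.64-.5,337*.64-.5)],.058); print('disc scene',f,bed(f[:,:2]))
from scipy.spatial.transform import Rotation as T
print(T.from_rotvec(ctrl.get_state()['tool_rot']).as_matrix().round(3))
E
```

```text
yaw -1.7803249425441643 o [ 0.5615726  -0.05127297] res [[-0.0004, 0.0007], [0.0006, 0.002], [0.0001, -0.0017], [-0.0004, -0.0009]]
fence top outer [[-197.4, 60.8], [123.4, 64.2]]
fence top front [[-196.0, 42.2], [2.6, 41.8], [101.3, 41.0]]
nearwall inner/outer [[4.1, -51.9], [103.5, -50.9], [5.2, -71.7], [119.5, -71.0]]
panel [[-148.2, -12.1], [-54.6, 7.4], [-35.2, -78.1], [-129.7, -95.5]] [0.53708592 0.04791779]
panel yaw rel 0.19397381822474613
disc [[-92.9, -43.5]] [[0.53833555 0.04867248 0.058     ]]
disc scene [[0.53933927 0.04774892 0.058     ]] [[-92.2, -42.3]]
[[ 0.959  0.283 -0.001]
 [ 0.283 -0.959  0.002]
 [-0.    -0.002 -1.   ]]
```

Bed yaw is -1.780 rad. The panel is at about (-92,-43) mm in the bed frame, turned +0.19, and the fence face is at y of about 42 mm (slide setting about -5). I'll turn the tool so its x runs along bed y and its y along bed x, then push with two parted fingers.

```bash
cat > st.py <<'E'
from h import *
from scipy.spatial.transform import Rotation as T
B=np.load('bed.npz');s=ctrl.get_state();R=B['R']
p=s['position'];M=T.from_rotvec(s['tool_rot']).as_matrix()
ph=np.arctan2(M[1,0],M[0,0])-B['yaw']-np.pi/2
print('t%.2f'%s['time'],'bed',((p[:2]-B['o'])@R*1000).round(1),'z %.1f'%(p[2]*1000),'toolx-from-bedy %.3f'%ph,'F bed',(s['ft_force'][:2]@R).round(1),'Fz %.1f'%s['ft_force'][2],'grip %.2f'%s['grip_width'])
E
python3 -m inch '[[0.38,0,0,0,0.166],[0.38,0,0,0,0.166],[0.38,0,0,0,0.165],[0.38,60,0,0,0],[0.38,60,0,0,0]]' ; python3 st.py
```

```text
time: 0.72
position: [0.2943, -0.6514, 0.2188]
tool_rot: [-3.115, 0.374, 0.011]
ft_force: [-0.3, -1.3, 0.6]
grip_width: 0.696
t0.72 bed [ 642.6 -136.6] z 218.8 toolx-from-bedy -0.029 F bed [ 1.4 -0. ] Fz 0.6 grip 0.70
```

```bash
python3 -m inch '[[0.38,0,-62,0,-0.029],[0.38,0,-62,0,0],[0.38,0,-62,0,0],[0.38,0,-62,0,0],[0.38,0,-62,0,0]]' >/dev/null; python3 -m inch '[[0.38,0,-62,0,0],[0.38,0,-62,0,0],[0.38,0,-62,0,0],[0.38,0,-62,0,0],[0.38,0,-62,0,0]]' ; python3 st.py
```

```text
time: 1.98
position: [0.4263, -0.0404, 0.2121]
tool_rot: [-3.107, 0.323, 0.025]
ft_force: [1.2, -0.8, -0.6]
grip_width: 0.686
t1.98 bed [  17.5 -134.6] z 212.1 toolx-from-bedy 0.002 F bed [0.5 1.3] Fz -0.6 grip 0.69
```

```bash
python3 -m inch '[[0.38,0,-60,0,0],[0.38,5,-52,0,0],[0.38,0,0,50,0],[0.38,0,0,40,0],[0.38,0,0,0,0]]' >/dev/null; python3 st.py; python3 - <<'E'
from h import *
d=shot('scene');cv2.imwrite('pics/s1.png',cv2.resize(cv2.cvtColor(d['color'][150:300,180:380],cv2.COLOR_RGB2BGR),(800,600),interpolation=cv2.INTER_CUBIC))
E
```

```text
t2.60 bed [-106.  -133.4] z 122.5 toolx-from-bedy 0.014 F bed [ 0.3 -0.1] Fz 0.4 grip 0.69
```

View pics/s1.png

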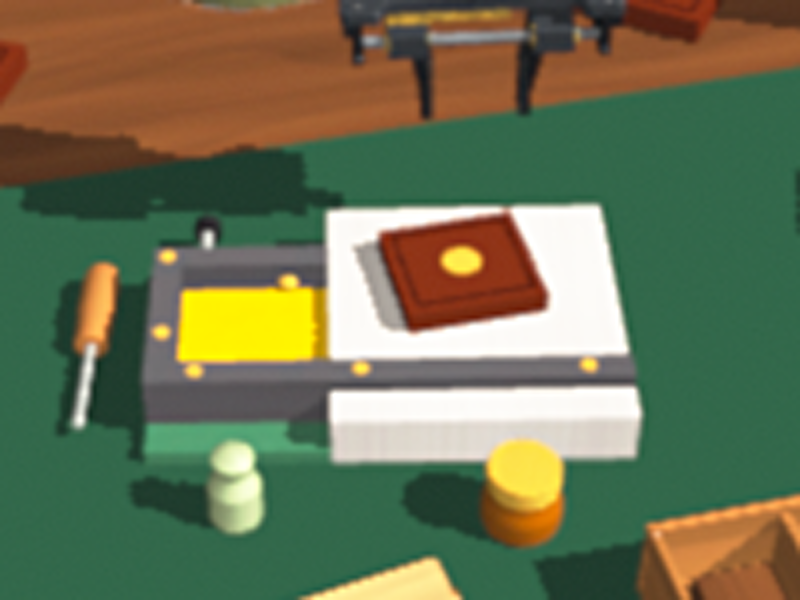

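Picture: the fingertips stand at crop (427,110) and (525,110), clear of the panel. The panel is still turned on the deck at (462,262). I'll lower and push.

```bash
python3 -m inch '[[0.38,6,8,35,0.014],[0.38,0,0,30,0],[0.38,0,0,8,0],[0.38,0,0,0,0]]' >/dev/null; python3 st.py; python3 -m inch '[[0.38,8,0,0,0],[0.38,8,0,0,0],[0.38,8,0,0,0],[0.38,8,0,0,0]]' >/dev/null; python3 st.py
```

```text
t3.15 bed [ -99.4 -119.4] z 57.0 toolx-from-bedy -0.005 F bed [-0.3  0.4] Fz 0.4 grip 0.68
t3.65 bed [-99.5 -82.2] z 61.1 toolx-from-bedy -0.006 F bed [-0.6  0.3] Fz 0.3 grip 0.69
```

```bash
echo "print('toolz',M[:,2].round(3),'toolx',M[:,0].round(3))">>st.py; python3 -m inch '[[0.38,-15,0,0,0],[0.38,-15,0,0,0],[0.38,-10,0,0,0],[0.38,0,0,0,0]]' >/dev/null; python3 st.py;python3 -m inch '[[0.38,0,0,6,0],[0.38,0,0,5,0],[0.38,0,0,3,0],[0.38,0,0,0,0]]' >/dev/null; python3 st.py
```

```text
t4.15 bed [ -99.9 -125.7] z 60.2 toolx-from-bedy -0.005 F bed [-0.7  0.4] Fz 0.2 grip 0.69
toolz [ 0.01   0.017 -1.   ] toolx [ 0.977 -0.213  0.006]
t4.65 bed [-100. -125.] z 45.2 toolx-from-bedy -0.006 F bed [ 0.6 -0.5] Fz 0.4 grip 0.69
toolz [ 0.011  0.017 -1.   ] toolx [ 0.977 -0.214  0.007]
```

```bash
python3 -m inch '[[0.38,8,0,0,0],[0.38,8,0,0,0],[0.38,8,0,0,0]]' >/dev/null; python3 st.py; python3 -m inch '[[0.38,6,0,1,0],[0.38,6,0,0,0],[0.38,6,0,1,0]]' >/dev/null; python3 st.py
```

```text
t5.03 bed [-99.9 -99.3] z 45.5 toolx-from-bedy -0.006 F bed [-0.1 -0.6] Fz 0.4 grip 0.69
toolz [ 0.011  0.017 -1.   ] toolx [ 0.977 -0.214  0.007]
t5.40 bed [-100.1  -80. ] z 43.4 toolx-from-bedy -0.006 F bed [ 0.3 -1.5] Fz 0.7 grip 0.69
toolz [ 0.01   0.018 -1.   ] toolx [ 0.977 -0.214  0.006]
```

```bash
python3 -m inch '[[0.38,5,0,-1,0],[0.38,5,0,0,0],[0.38,4,0,0,0]]' >/dev/null; python3 st.py; python3 - <<'E'
from meas import *
B=np.load('bed.npz')
d=shot('top')
for o in redpanel(d,None):
    if 195<o[0][0]<270 and 120<o[0][1]<190: print(o[0],((o[1]/1000-B['o'])@B['R']*1000).round(1),o[2],o[3],'sq angle',np.degrees(B['yaw'])%90)
E
```

```text
t5.78 bed [-99.7 -65.3] z 44.3 toolx-from-bedy -0.006 F bed [-0.6 -0.6] Fz -0.7 grip 0.69
toolz [ 0.009  0.017 -1.   ] toolx [ 0.977 -0.214  0.005]
```

```bash
python3 - <<'E'
from h import *
d=shot('scene');cv2.imwrite('pics/s2.png',cv2.resize(cv2.cvtColor(d['color'][150:300,180:380],cv2.COLOR_RGB2BGR),(800,600),interpolation=cv2.INTER_CUBIC))
E
```

```text
(no output)
```

View pics/s2.png

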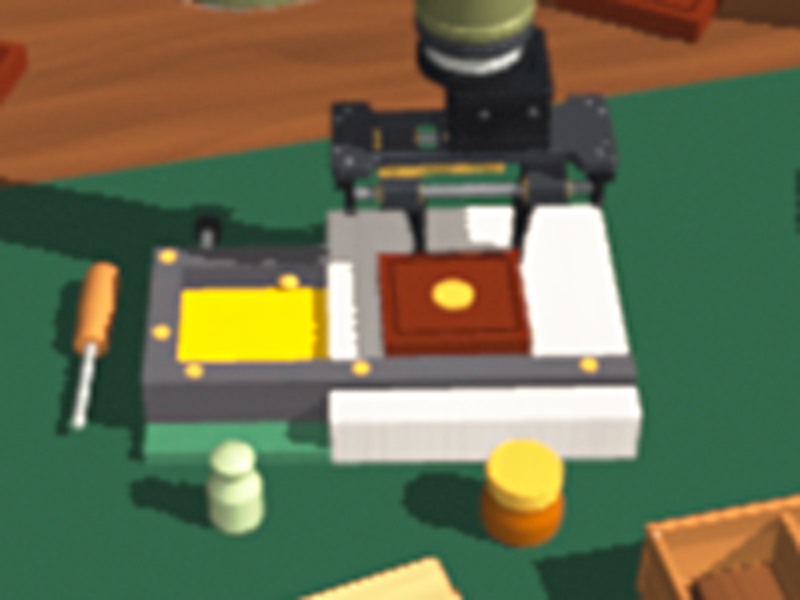

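The panel is squared by the two fingers at crop (453,305), just short of the fence. I'll push on gently until I feel the fence.

```bash
for i in 1; do python3 -m inch '[[0.38,3,0,0,0],[0.38,3,0,0,0]]' >/dev/null; python3 st.py|head -1; done;  python3 -m inch '[[0.38,2,0,0,0],[0.38,2,0,0,0]]' >/dev/null; python3 st.py|head -1; python3 -m inch '[[0.38,2,0,0,0]]' >/dev/null; python3 st.py|head -1
```

```text
t6.12 bed [-99.6 -59. ] z 44.4 toolx-from-bedy -0.006 F bed [-0.8 -0.4] Fz 0.2 grip 0.69
t6.38 bed [-99.8 -57.2] z 44.1 toolx-from-bedy -0.007 F bed [-0.2 -8. ] Fz 5.1 grip 0.69
t6.50 bed [-99.7 -57.3] z 43.7 toolx-from-bedy -0.007 F bed [ 0.9 -6. ] Fz 5.1 grip 0.69
```

```bash
python3 -m inch '[[0.38,4,0,0,0],[0.38,4,0,0,0]]' >/dev/null; python3 st.py|head -1; python3 -m inch '[[0.38,-10,0,0,0],[0.38,-20,0,0,0],[0.38,0,0,-30,0],[0.38,0,-60,-10,0],[0.38,0,-60,0,0]]' >/dev/null; python3 st.py|head -1
```

```text
t6.75 bed [-99.8 -57.3] z 42.6 toolx-from-bedy -0.007 F bed [ -0.3 -10.8] Fz 8.2 grip 0.69
t7.38 bed [-215.7  -82.6] z 86.2 toolx-from-bedy -0.018 F bed [-0.4  1. ] Fz 0.3 grip 0.69
```

```bash
python3 -m inch '[[0.38,0,0,0,0.18],[0.38,0,0,0,0.18],[0.38,0,0,0,0.18],[0.38,0,0,0,0.18],[0.38,0,0,0,0.18]]' >/dev/null; python3 -m inch '[[0.38,0,0,0,0.18],[0.38,0,0,0,0.18],[0.38,0,0,0,0.18],[0.38,0,0,0,0]]'; python3 st.py; python3 - <<'E'
from h import *
print(ctrl.get_state()['joint_positions'])
B=np.load('bed.npz')
d=shot('scene');cv2.imwrite('pics/s3.png',cv2.resize(cv2.cvtColor(d['color'][150:300,180:380],cv2.COLOR_RGB2BGR),(800,600),interpolation=cv2.INTER_CUBIC))
H,S,V=cv2.split(cv2.cvtColor(d['color'],cv2.COLOR_RGB2HSV))
m=(((H<8)|(H>172))&(S>140)&(V>40)).astype(np.uint8)
cs,_=cv2.findContours(m,cv2.RETR_EXTERNAL,cv2.CHAIN_APPROX_NONE)
for c in cs:
    x,y=c[:,0].mean(0)
    if cv2.contourArea(c)>300 and 260<x<330 and 190<y<250:
        P=(ray(d,cv2.approxPolyDP(c,3,True)[:,0],.058)[:,:2]-B['o'])@B['R']*1000;print(P.round(1).tolist())
E
```

```text
time: 8.5
position: [0.5044, 0.1704, 0.0405]
tool_rot: [2.639, -1.565, -0.128]
ft_force: [-0.0, 0.1, -0.3]
grip_width: 0.69
t8.50 bed [-204.9 -102. ] z 40.5 toolx-from-bedy -0.863 F bed [-0.1 -0. ] Fz -0.3 grip 0.69
toolz [-0.108 -0.019 -0.994] toolx [ 0.478 -0.878 -0.035]
[-1.11857468  0.45290273  0.91973019  1.87202057 -0.4018218   1.1321991
 -2.67270275]
[[-37.4, -40.6], [-39.4, 45.8], [-132.5, 41.0], [-132.7, -41.9]]
```

View pics/s3.png

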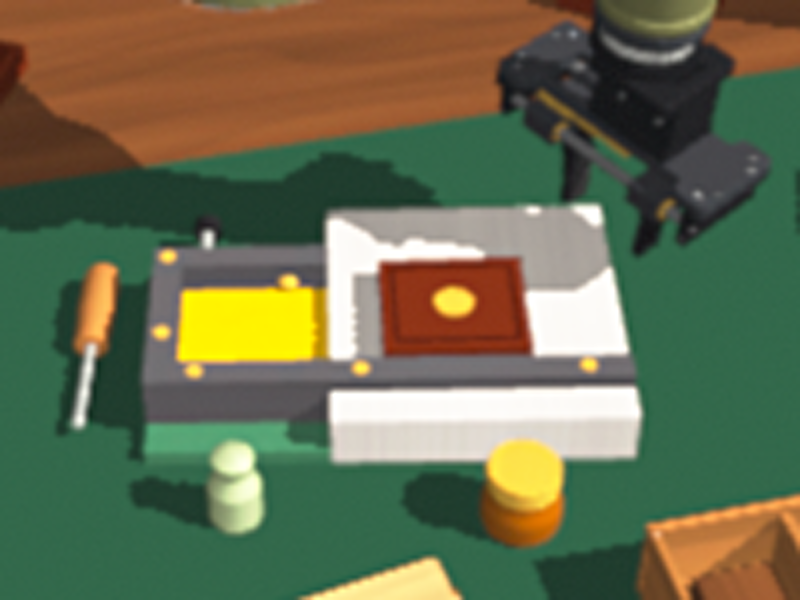

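The twist ran joint 7 to its end, which dropped and slightly tilted the tool over free space. The panel is untouched: it sits square at the fence, crop (453,305). I'll lift, unwind, and turn the other way so the finger line runs along bed y.

```bash
python3 -m inch '[[0.38,0,0,-40,0],[0.38,0,0,-40,-0.05],[0.38,0,0,0,-0.18],[0.38,0,0,0,-0.18],[0.38,0,0,0,-0.18]]' >/dev/null; python3 st.py; python3 -m inch '[[0.38,0,0,0,-0.18],[0.38,0,0,0,-0.18],[0.38,0,0,0,-0.18],[0.38,0,0,0,-0.18],[0.38,0,0,0,-0.18]]' >/dev/null; python3 st.py; python3 -c "
from h import *
print(ctrl.get_state()['joint_positions'].round(2))" 
```

```text
t9.18 bed [-209.8  -93.8] z 121.7 toolx-from-bedy -0.242 F bed [-0.2 -0.8] Fz -0.3 grip 0.70
toolz [-0.111 -0.007 -0.994] toolx [ 0.896 -0.434 -0.097]
t9.80 bed [-210.   -91.6] z 125.0 toolx-from-bedy 0.699 F bed [ 1.4 -0. ] Fz -0.1 grip 0.69
toolz [-0.104  0.007 -0.995] toolx [ 0.879  0.469 -0.089]
[-0.96  0.29  0.72  1.78 -0.23  1.25 -1.25]
```

```bash
python3 -m inch '[[0.38,0,0,0,-0.17],[0.38,0,0,0,-0.17],[0.38,0,0,0,-0.17],[0.38,0,0,0,-0.17],[0.38,0,0,0,-0.17]]' >/dev/null; python3 st.py; python3 -m inch '[[0.38,0,40,20,0],[0.38,0,40,20,0],[0.38,0,0,0,0]]' >/dev/null; python3 st.py
```

```text
t10.43 bed [-210.3  -88.9] z 130.3 toolx-from-bedy 1.586 F bed [0.3 0.4] Fz 0.1 grip 0.69
toolz [-0.093  0.02  -0.995] toolx [0.193 0.981 0.001]
t10.80 bed [-213.7  -10.1] z 85.0 toolx-from-bedy 1.594 F bed [-0.5 -1. ] Fz 0.1 grip 0.69
toolz [-0.088  0.032 -0.996] toolx [0.185 0.983 0.015]
```

```bash
python3 -m inch '[[0.38,0,6,18,0.02],[0.38,0,5,12,0],[0.38,0,0,5,0],[0.38,0,0,0,0]]' >/dev/null; python3 st.py
```

```text
t11.30 bed [-215.4   -3.3] z 49.0 toolx-from-bedy 1.574 F bed [-0.4 -0.1] Fz -0.8 grip 0.69
toolz [-0.088  0.039 -0.995] toolx [0.204 0.979 0.02 ]
```

```bash
python3 -m inch '[[0.38,-25,0,-1,0],[0.38,-25,0,0,0],[0.38,-8,0,0,0]]' >/dev/null; python3 st.py|head -1; python3 -m inch '[[0.38,-8,0,0,0],[0.38,-8,0,0,0],[0.38,-8,0,0,0],[0.38,-8,0,0,0]]' >/dev/null; python3 st.py|head -1
```

```text
t11.68 bed [-153.2   -2.8] z 50.0 toolx-from-bedy 1.575 F bed [0.  0.6] Fz -0.4 grip 0.69
t12.18 bed [-120.7   -2.3] z 50.1 toolx-from-bedy 1.575 F bed [-1.5  0.4] Fz 0.5 grip 0.69
```

```bash
python3 -m inch '[[0.38,-4,0,1,0],[0.38,-4,0,1,0],[0.38,0,0,0,0]]' >/dev/null; python3 st.py|head -1; python3 - <<'E'
from h import *
d=shot('scene');cv2.imwrite('pics/s4.png',cv2.resize(cv2.cvtColor(d['color'][170:290,190:350],cv2.COLOR_RGB2BGR),(800,600),interpolation=cv2.INTER_CUBIC))
E
```

```text
t12.55 bed [-112.    -2.4] z 47.8 toolx-from-bedy 1.575 F bed [-1.   0.6] Fz 0.1 grip 0.69
```

View pics/s4.png

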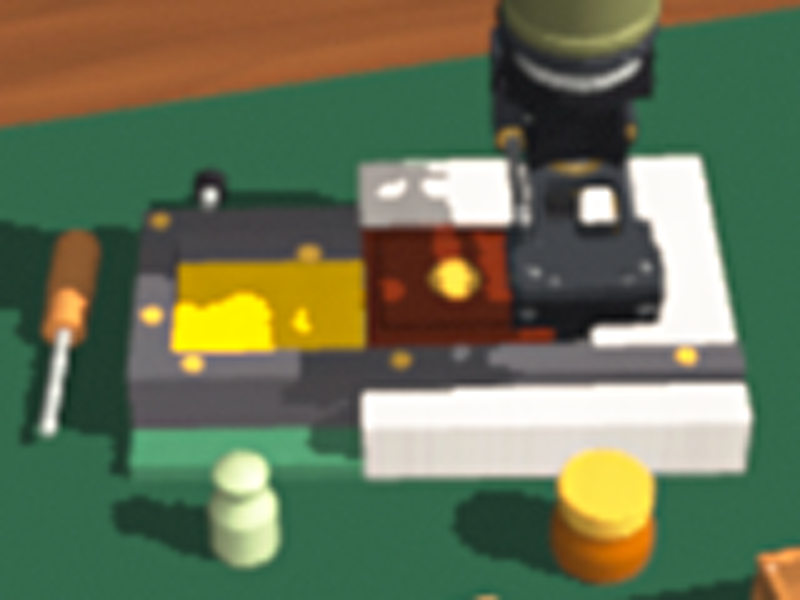

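The panel's leading edge is at the deck end (crop x≈365), square along the fence and lined up with the pocket. I'll push on in.

```bash
python3 -m inch '[[0.38,-5,0,0,0],[0.38,-5,0,0,0],[0.38,-5,0,0,0]]' >/dev/null; python3 st.py|head -1;  python3 -m inch '[[0.38,-5,0,0,0],[0.38,-5,0,0,0],[0.38,-5,0,0,0]]' >/dev/null; python3 st.py|head -1; python3 -m inch '[[0.38,-5,0,0,0],[0.38,-5,0,0,0],[0.38,-5,0,0,0]]' >/dev/null; python3 st.py|head -1
```

```text
t12.97 bed [-97.7  -2.5] z 47.4 toolx-from-bedy 1.577 F bed [-0.4 -1.3] Fz 0.4 grip 0.69
t13.35 bed [-81.6  -2.5] z 47.1 toolx-from-bedy 1.577 F bed [-2.2 -0.1] Fz 1.0 grip 0.69
t13.72 bed [-65.5  -2.4] z 46.7 toolx-from-bedy 1.577 F bed [-1.6  0.5] Fz 1.2 grip 0.69
```

```bash
python3 -m inch '[[0.38,0,0,-4,0],[0.38,-5,0,-1,0],[0.38,-5,0,0,0]]' >/dev/null; python3 st.py|head -1;  python3 -m inch '[[0.38,-5,0,0,0],[0.38,-5,0,0,0]]' >/dev/null; python3 st.py|head -1; python3 -m inch '[[0.38,-5,0,0,0],[0.38,-5,0,0,0]]' >/dev/null; python3 st.py|head -1
```

```text
t14.10 bed [-54.2  -1.9] z 51.7 toolx-from-bedy 1.577 F bed [-2.   0.1] Fz 0.9 grip 0.69
t14.35 bed [-43.7  -1.7] z 51.5 toolx-from-bedy 1.577 F bed [-1.8  0.5] Fz 1.5 grip 0.69
t14.60 bed [-33.9  -1.5] z 51.3 toolx-from-bedy 1.577 F bed [-3.1  1.1] Fz -0.5 grip 0.69
```

```bash
python3 -m inch '[[0.38,-4,0,0.5,0],[0.38,-4,0,0.5,0]]' >/dev/null; python3 st.py|head -1; python3 -m inch '[[0.38,-4,0,0.5,0],[0.38,-4,0,0.5,0]]' >/dev/null; python3 st.py|head -1; python3 - <<'E'
from h import *
d=shot('scene');cv2.imwrite('pics/s5.png',cv2.resize(cv2.cvtColor(d['color'][170:290,190:350],cv2.COLOR_RGB2BGR),(800,600),interpolation=cv2.INTER_CUBIC))
E
```

```text
t14.85 bed [-26.7  -1.5] z 50.2 toolx-from-bedy 1.578 F bed [-3.6 -0.8] Fz 1.8 grip 0.69
t15.10 bed [-19.7  -1.5] z 49.4 toolx-from-bedy 1.578 F bed [-5.2 -0.9] Fz 2.8 grip 0.69
```

View pics/s5.png

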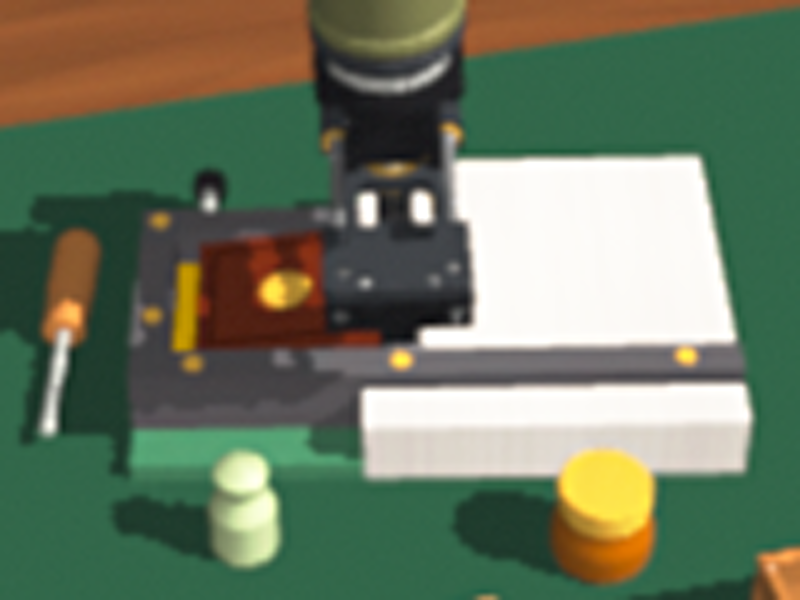

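The panel is in the pocket lane, with its leading edge at crop x≈200 and a strip of yellow about 12 mm wide left before the stop. I'll continue until I feel the stop.

```bash
python3 -m inch '[[0.38,-4,0,0,0],[0.38,-4,0,0,0]]' >/dev/null; python3 st.py|head -1; python3 -m inch '[[0.38,-3,0,0,0]]' >/dev/null; python3 st.py|head -1; python3 -m inch '[[0.38,-3,0,0,0]]' >/dev/null; python3 st.py|head -1; python3 -m inch '[[0.38,-3,0,0,0]]' >/dev/null; python3 st.py|head -1
```

```text
t15.40 bed [-9.2 -1.6] z 48.6 toolx-from-bedy 1.578 F bed [-1.1  0.3] Fz 0.2 grip 0.69
t15.53 bed [-6.9 -1.7] z 48.4 toolx-from-bedy 1.577 F bed [-8.8  0.6] Fz 0.2 grip 0.69
t15.65 bed [-6.9 -1.7] z 48.2 toolx-from-bedy 1.578 F bed [-9.7 -0.4] Fz 0.8 grip 0.69
t15.78 bed [-7.  -1.7] z 48.2 toolx-from-bedy 1.579 F bed [-8.6  0.2] Fz 0.3 grip 0.69
```

```bash
python3 -m inch '[[0.38,8,0,0,0],[0.38,0,0,-30,0],[-1,0,0,0,0],[-1,-20,-14,0,0],[-1,-20,-14,0,0]]' >/dev/null; python3 st.py|head -1; python3 -m inch '[[-1,0,0,0,0],[-1,0,0,0,0]]' >/dev/null; python3 st.py|head -1;python3 - <<'E'
from h import *
d=shot('scene');cv2.imwrite('pics/s6.png',cv2.resize(cv2.cvtColor(d['color'][170:290,190:350],cv2.COLOR_RGB2BGR),(800,600),interpolation=cv2.INTER_CUBIC))
E
```

```text
t16.40 bed [ 32.1 -29.7] z 77.7 toolx-from-bedy 1.580 F bed [0.2 0.3] Fz -0.1 grip 0.44
t16.65 bed [ 35.7 -32.3] z 76.7 toolx-from-bedy 1.575 F bed [-0.6 -0. ] Fz 0.4 grip 0.21
```

View pics/s6.png

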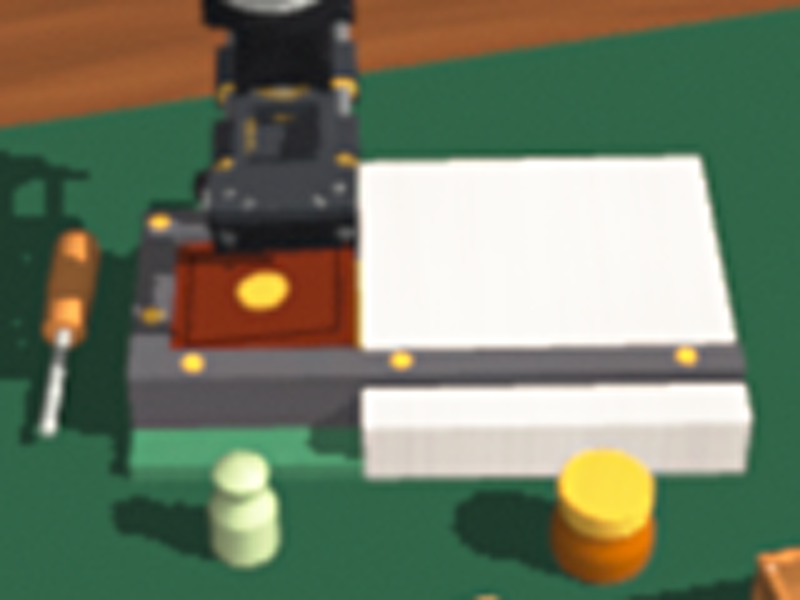

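The panel is within the pocket outline, with a sliver of yellow at crop x≈357 showing its trailing edge clear of the deck. I'll press near the plunger.

```bash
python3 -m inch '[[-1,8,5,8,0],[-1,0,1,6,0],[-1,0,0,0,0]]' >/dev/null; python3 st.py|head -1; python3 -m inch '[[-1,0,0,3,0],[-1,0,0,3,0]]' >/dev/null; python3 st.py|head -1; python3 -m inch '[[-1,0,0,3,0]]' >/dev/null; python3 st.py|head -1;python3 -m inch '[[-1,0,0,3,0]]' >/dev/null; python3 st.py|head -1
```

```text
t17.07 bed [ 25.2 -27.2] z 60.6 toolx-from-bedy 1.577 F bed [-0.4 -0. ] Fz 0.1 grip 0.00
t17.32 bed [ 24.5 -27.2] z 55.0 toolx-from-bedy 1.578 F bed [-0.9 -1.4] Fz 7.0 grip 0.01
t17.45 bed [ 24.3 -27.3] z 52.7 toolx-from-bedy 1.578 F bed [-0.3 -1.7] Fz 4.2 grip 0.00
t17.57 bed [ 23.8 -27.6] z 50.2 toolx-from-bedy 1.578 F bed [-1.2 -1.1] Fz 5.2 grip 0.01
```

```bash
for i in 1; do python3 -m inch '[[-1,0,0,3,0]]' >/dev/null; python3 st.py|head -1;python3 -m inch '[[-1,0,0,3,0]]' >/dev/null; python3 st.py|head -1;python3 -m inch '[[-1,0,0,4,0]]' >/dev/null; python3 st.py|head -1;done
```

```text
t17.70 bed [ 23.4 -27.7] z 47.7 toolx-from-bedy 1.578 F bed [-1.5 -1.3] Fz 10.1 grip 0.00
t17.82 bed [ 23.3 -27.3] z 46.9 toolx-from-bedy 1.578 F bed [-0.1 -4. ] Fz 20.2 grip 0.01
t17.95 bed [ 23.3 -27.2] z 46.7 toolx-from-bedy 1.578 F bed [  0.6 -11.4] Fz 36.7 grip 0.00
```

Firm at z≈46.7 mm (seated top is 46). I'll lift clear and check all four corners.

```bash
python3 -m inch '[[-1,0,0,-20,0],[-1,0,0,-50,0],[-1,40,-60,-20,0],[-1,40,-60,0,0],[-1,0,-40,0,0]]' >/dev/null; python3 st.py|head -1; python3 - <<'E'
from h import *
B=np.load('bed.npz')
ims=[shot('scene') for _ in range(15)]
d=ims[0];z=np.median([i['range_z'] for i in ims],0)
v,u=np.mgrid[0:384,0:512]
pc=np.stack([(u-d['K'][0,2])/d['K'][0,0]*z,(v-d['K'][1,2])/d['K'][1,1]*z,z],-1)
W=(pc-d['t'])@d['R']; b=((W[...,:2]-B['o'])@B['R'])*1000; h=W[...,2]*1000
H,S,V=cv2.split(cv2.cvtColor(d['color'],cv2.COLOR_RGB2HSV)); red=((H<8)|(H>172))&(S>140)
for y0 in(-45,-15,15):
  r=[]
  for x0 in (5,35,65):
    m=red&(b[...,0]>x0)&(b[...,0]<x0+30)&(b[...,1]>y0)&(b[...,1]<y0+28); r.append((round(float(np.median(h[m])),1),int(m.sum())) if m.any() else None)
  print(y0,r)
mm=red&(b[...,0]>5)&(b[...,0]<97)&(abs(b[...,1]+3)<40)
print('plane',np.linalg.lstsq(np.c_[b[mm]-[52,-4],np.ones(mm.sum())],h[mm],rcond=None)[0])
md=(S<40)&(V>170)&(abs(b[...,0]+100)<80)&(abs(b[...,1]+50)<50);print('deck',np.median(h[md]))
cv2.imwrite('pics/s7.png',cv2.resize(cv2.cvtColor(d['color'][170:290,190:350],cv2.COLOR_RGB2BGR),(800,600),interpolation=cv2.INTER_CUBIC))
E
```

```text
t18.57 bed [ -42.7 -163.2] z 151.6 toolx-from-bedy 1.572 F bed [-0.7 -1.1] Fz -1.2 grip 0.00
-45 [(48.1, 67), (48.2, 67), (48.1, 76)]
-15 [(48.3, 66), (48.1, 9), (48.3, 61)]
15 [(48.6, 53), (48.6, 59), (48.6, 60)]
plane [8.93719727e-04 7.70170785e-03 4.83519104e+01]
deck 41.90428163817398
```

View pics/s7.png

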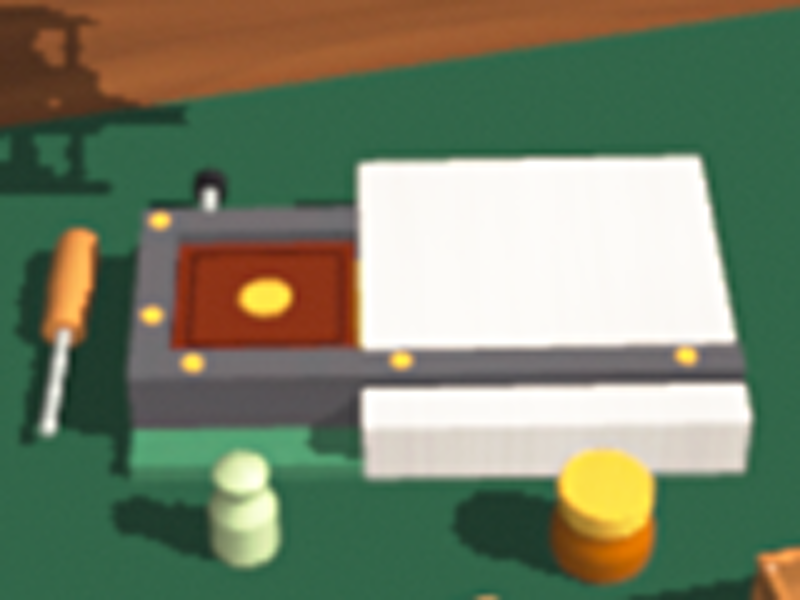

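```bash
python3 - <<'E'
from h import *
B=np.load('bed.npz')
ims=[shot('scene') for _ in range(15)]
d=ims[0];z=np.median([i['range_z'] for i in ims],0)
v,u=np.mgrid[0:384,0:512]
pc=np.stack([(u-d['K'][0,2])/d['K'][0,0]*z,(v-d['K'][1,2])/d['K'][1,1]*z,z],-1)
W=(pc-d['t'])@d['R']; b=((W[...,:2]-B['o'])@B['R'])*1000; h=W[...,2]*1000
H,S,V=cv2.split(cv2.cvtColor(d['color'],cv2.COLOR_RGB2HSV)); red=((H<8)|(H>172))&(S>140)
for n,m in(('panel',red&(b[...,0]>5)&(b[...,0]<97)&(abs(b[...,1]+3)<40)),('deck',(S<40)&(V>170)&(abs(b[...,0]+100)<90)&(b[...,1]>-110)&(b[...,1]<35))):
    print(n,np.linalg.lstsq(np.c_[b[m]-[52,-4],np.ones(m.sum())],h[m],rcond=None)[0].round(4))
E
```

```text
panel [1.6000e-03 6.1000e-03 4.8408e+01]
deck [ 0.6438 -2.223   0.0078]
```

The deck gives too few depth readings to use as a reference, so I'll check the fence side by touch with a light press there.

```bash
python3 -m inch '[[-1,-47,60,0,0],[-1,-48,60,0,0],[-1,0,60,0,0],[-1,0,0,30,0],[-1,0,0,30,0]]' >/dev/null; python3 st.py|head -1; python3 -m inch '[[-1,0,0,0,0]]' >/dev/null; python3 st.py|head -1
```

```text
t20.70 bed [37.8  0.4] z 73.1 toolx-from-bedy 1.575 F bed [-0.3 -0. ] Fz -0.8 grip 0.00
t20.82 bed [37.8 -1.4] z 70.8 toolx-from-bedy 1.575 F bed [-0.1 -0.2] Fz 0.2 grip 0.00
```

```bash
python3 -m inch '[[-1,-12,11,6,0],[-1,0,10,6,0],[-1,0,0,3,0],[-1,0,0,0,0]]' >/dev/null; python3 st.py|head -1; python3 -m inch '[[-1,0,0,3,0]]' >/dev/null; python3 st.py|head -1;python3 -m inch '[[-1,0,0,3,0]]' >/dev/null; python3 st.py|head -1;python3 -m inch '[[-1,0,0,2,0]]' >/dev/null; python3 st.py|head -1
```

```text
t21.32 bed [50.  22.1] z 56.3 toolx-from-bedy 1.575 F bed [-0.  -0.2] Fz 0.7 grip 0.00
t21.45 bed [49.7 22.2] z 53.7 toolx-from-bedy 1.575 F bed [-0.2  1.2] Fz -0.2 grip 0.01
t21.57 bed [49.4 21.9] z 50.8 toolx-from-bedy 1.576 F bed [0.1 0.5] Fz 0.1 grip 0.00
t21.70 bed [49.1 21.5] z 48.6 toolx-from-bedy 1.576 F bed [-0.8  0.7] Fz 1.6 grip 0.01
```

```bash
python3 -m inch '[[-1,0,0,2,0]]' >/dev/null; python3 st.py|head -1;python3 -m inch '[[-1,0,0,2,0]]' >/dev/null; python3 st.py|head -1; python3 -m inch '[[-1,0,0,2,0]]' >/dev/null; python3 st.py|head -1
```

```text
t21.82 bed [49.1 21.5] z 46.9 toolx-from-bedy 1.576 F bed [ 0.2 -1.4] Fz 10.1 grip 0.00
t21.95 bed [49.1 21.6] z 46.7 toolx-from-bedy 1.576 F bed [-0.8 -6.4] Fz 19.6 grip 0.01
t22.07 bed [49.1 21.6] z 46.8 toolx-from-bedy 1.576 F bed [ 0.3 -3.9] Fz 14.1 grip 0.00
```

Same height (46.7–46.8 mm) as at the plunger side, so the panel is flat and home. I'll withdraw, take a last numeric check and hand in.

```bash
python3 -m inch '[[-1,0,0,-20,0],[-1,0,0,-50,0],[-1,40,-60,-20,0],[-1,40,-60,0,0],[-1,0,-50,0,0]]' >/dev/null; python3 -m inch '[[-1,0,0,0,0],[-1,0,0,0,0]]' >/dev/null; python3 st.py|head -1; python3 - <<'E'
from meas import *
import pickle
d=shot('scene');B=np.load('bed.npz')
for o in redpanel(d,None,.046):
    if 200<o[0][0]<300 and 190<o[0][1]<260: print('panel bed',((o[1]/1000-B['o'])@B['R']*1000).round(1),o[2],o[3],'sq',np.degrees(B['yaw'])%90)
a=pickle.load(open('im0.pkl','rb'))[0]
df=(cv2.absdiff(a['color'],d['color']).max(2)>60).astype(np.uint8)
n,_,s,_=cv2.connectedComponentsWithStats(df); print('changed',[list(map(int,r)) for r in s[1:] if r[4]>40])
ctrl.close_job()
E
```

```text
t22.95 bed [ -19.3 -128. ] z 151.7 toolx-from-bedy 1.576 F bed [0.  0.3] Fz -0.2 grip 0.01
panel bed [54.  -8.4] [96.9 79.3] 76.4 sq 77.99489463034861
changed [[192, 0, 29, 67, 670], [212, 0, 14, 11, 117], [225, 0, 19, 23, 226], [257, 0, 9, 21, 171], [0, 14, 32, 52, 626], [265, 19, 12, 19, 141], [225, 20, 10, 20, 107], [242, 20, 6, 23, 75], [235, 22, 25, 46, 302], [255, 28, 31, 85, 1110], [0, 66, 68, 78, 1756], [242, 68, 6, 15, 52], [215, 71, 5, 20, 44], [231, 70, 7, 25, 101], [250, 92, 33, 81, 1519], [49, 126, 152, 75, 2837], [0, 162, 18, 18, 151], [71, 187, 27, 8, 116], [269, 202, 49, 32, 1098], [224, 218, 37, 23, 748]]
the job is handed in; nothing more can be done
```

The rosewood panel is in the pocket, flat and fully home as far as my checks show, and I handed the job in at about 23 s. I picked the smallest of the three look-alikes, which was the one lying on the deck. I pushed it square against the fence (about 11 N), along the fence to the end stop (about 10 N), and pressed it down past the plunger.

**Checks that agreed**
- **Height:** pressing at the plunger side and at the fence side both stopped firmly at 46.7–46.8 mm, against 46 mm nominal. The largest force I read was 37 N, so I saw nothing near the 50 N limit.
- **Flatness and position:** the depth data showed the top level to about 0.7 mm. The final picture showed the panel inside the pocket outline, centred at about x 54 mm in the bed frame.
- **Withdrawal:** the gripper was clear, about 100 mm above the panel, when I handed in.

**Checks that failed or disagreed**
- **Wrist turn:** one 90° turn ran joint 7 close to the end of its range (-2.67 of -2.69). The tool dropped and tilted about 6° in free air beside the deck. It touched nothing, and I worked with that tilt from then on.
- **First approach:** the first lowering was too high, so the fingers passed just above the panel without touching it. I lowered them and pushed again.
- **Depth reference:** the deck gave too few depth readings to compare heights against, which is why I checked by touch.
- **Last colour outline:** it read small (97 x 79 mm, about 1.6° off square), which I put down to the walls hiding the panel's edges.
- **Other objects:** the before/after comparison showed changes where the arm, its shadow and the panel had moved. It also flagged one small patch near the bench edge, probably shadow. The jar, stamp and graver looked unmoved in the last picture; I did not inspect the rest one by one.

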